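# Load a tube offcut under a spring hold-down flap

## Task

On the hold-down fixture, press the long lever down with one fingertip to hold the spring flap open, and meanwhile push the small square tube along its lane with the other fingertip, under the flap and right up to the end stop. Then let the lever up so that the flap closes onto the tube, and move clear. Only push the tube, never lift it, and leave the things round about where they are.

Things in the scene. Friction and masses are not known exactly. Their poses are not given: they have to be found in the camera images.
- fixture: Fixed hold-down fixture: grey base plate (6 mm thick, x -165..71, y -66..18 mm) with a lane, flap and lever. Origin: on the table (z = 0) below the flap's hinge line (y = 0), at the flap's front edge (x = 0). x: along the lane, pushing direction; y: left, to the lever; z up. Hinge bearings at x -8 and 58 mm, y 0, 62 mm high; nothing on it is above 66 mm.
- stop_face (a point): Foot of the end stop's face on the lane's centre line, fixture (55, -35, 6) mm; stop top z = 32 mm. The lane ends here: floor z = 6 mm, centre line y = -35 mm, 34 mm wide between two fences 6 mm thick with tops at z = 18 mm, from x = -150 to 55 mm, mouth flared.
- tube: Small square tube offcut, dark, closed to the touch, 30 x 80 x 30 mm, about 0.15 kg. Lies on the lane floor in front of the flap. Origin: centre of its underside; its y axis is its 80 mm length, along the lane (fixture x); z up. Against the end stop its origin is at fixture x = 15 mm.
- flap (a joint): Angle of flap and lever (one rigid piece). 0 = shut, flap slopes down across the lane and blocks it; 0.6 = stop, flap level. Pressing the lever down opens. The tube fits under from 0.35; 0.45 and up is comfortable. Released over the tube it rests on it at about 0.32. Spring: about 3 N down on the lever starts it, 9 N holds 0.6.
- flap_edge (a point): Middle of the flap's outer edge (its side away from the lever), on the plate's mid-plane. Plate 4 mm thick, x = 0..50 mm, y = -4..-54 mm when open. Hinge line along fixture x at y = 0, z = 52 mm. Open at 0.6 its underside is at z = 50 mm; the tube's top is at z = 36 mm.
- lever_top (a point): On the lever's upper face, mid-width, at fixture x = -80 mm. Lever: flat bar 34 mm wide, 5 thick, along fixture x from -160 to 50 mm; a fingertip can slide along it. Shut, it slopes: y 36, z 43 to y 65, z 62 mm. At 0.6 it is level: y 25..59, z = 24 mm, so a fingertip of equal height 65 to 95 mm to the right clears the fences and meets the tube's rear end.
- nozzle: Bystander: copper-coloured conical nozzle, 25 mm across, 58 mm high, standing left of the lever. Origin: centre of its underside.
- vee: Bystander: steel V-block 50 x 50 x 30 mm, right of the lane. Origin: centre of its underside.
- big_tube: Bystander: larger square tube offcut 40 x 110 x 40 mm at the left of the table. Origin: centre of its underside.
- disc: Bystander: flat dark stop disc, 60 mm across, 12 mm high, at the left front. Origin: centre of its underside.

How it is judged:
By the outcome, as a careful person would: the job done as asked, in the order asked, and still so for the second after the job is handed in, with the robot touching nothing.
It also fails if it takes over 38 s, if anything falls off the work surface, if the arm or the gripper's body presses on something with over 40 N, if the wrist force passes 120 N, or if a joint passes its speed limit or range.

## Robot

A 7-joint arm with a two-finger parallel gripper is mounted at the origin on a cart in front of the work surface, level with it; the furniture and walls round the work are solid. World frame = base frame: x ahead of the robot, y to its left, z up, the work surface at z = 0. Lengths are in m, angles in rad, forces in N, time in s.
With the tool pointing down it reaches from about 0.4 to 0.85 m from the base axis. Payload 4.4 kg.
Tool frame: the origin (TCP) lies at the very end of the fingers, on their centre line; the grasp point (between the pads) lies 19 mm behind it; z points along the fingers, y is the direction in which the jaws open and shut (so a half turn about z gives the same grasp; the last joint's range is limited). The gripper opens to 94 mm and grips with 3 to 60 N. Pads are 16 mm wide; open, the fingers measure 119 mm over their backs; the gripper's body (75 mm by 177 mm) begins 78 mm behind the grasp point.
Start: joints at [-1.392, 0.628, 0.038, 1.517, -0.027, 0.996, -0.02], TCP at [0.158, 0.631, 0.205] pointing down, gripper open.
Joint ranges: [-3.06, 3.06], [-0.37, 2.12], [-1.25, 1.32], [0.18, 2.47], [-1.1, 4.24], [0.23, 1.98], [-2.94, 2.94]. Speed limits (rad/s): [2.57, 2.57, 3.14, 3.14, 3.14, 3.14, 3.14].

## Interface

Orientations are given as a 3x3 rotation matrix whose columns are the frame's x, y, z axes.
In Python, from workcell import arm gives the robot as it stands. The module is installed in compiled form; this text tells all that it offers.
- The arm moves only by the shell command python3 -m jog 'ROWS' [FORCE]. ROWS is a JSON object of lists of equal length, an entry for each row: "delta_pos": the shift along the world's x, y, z in m, a list of three; "yaw": the turn about the world's z in rad; "grip": the opening in per cent of the stroke, from 0 (shut) to 100 (fully open). A call has 1 to 20 rows; each row shifts and turns the commanded pose from where the row before left it; what a row does not reach is not made up. A row lasts 1/8 s, in which the tool goes at most 62.5 mm and 10.7 degrees, less where a joint would pass 70% of its speed; a pose out of reach is approached as far as the arm can. A call is refused whole if a number of a shift passes 0.0625 or a number of a turn 0.188, either way. A call with a gripper value outside its range is refused whole. The fingers move at their own pace and stop on an object; FORCE is the grip in N (left out, the last holds). Time passes only in rows, so rows that do not move let the fingers close. It gives the time, the measured TCP pose, the force and the opening at its end, in the units of the state.
- arm.observe(): the state, without advancing time (a new reading comes with each control period).
- arm.snapshot(name): name is "scene" or "side" or "wrist"; returns a dict with "color" (480x640x3 uint8, blue, green, red), "mtx" (3x3 intrinsics, pixels), "eye" and "orientation" of the camera in the world; the wrist camera has in their place "mount" (4x4, takes a point from camera to tool coordinates, whose origin is the TCP and whose axes are the flange's). Camera axes: x right, y down, z forward; pixel columns grow to the right and rows downward; lengths in m; the calibration is good to about 2 mm. A picture is of the moment at which its call begins: read the wrist's pose just before it. There is no depth.
- arm.sign_off(): hands the job in, once; it reports no verdict.
The state is a dict: "time": time; "joints": joint angles; "joint_vel": joint speeds; "tau": joint torques, N m; "eef_pos": TCP position; "orientation": TCP orientation; "contact_force": force on the tool from outside, world axes, zero at the start; "torque": the same for the moment, N m; "gripper_width": finger opening in m.
Only numpy, scipy, OpenCV 4.12 (cv2) and the standard library are available. Lean on these libraries where they do the work, as an engineer would, in place of code of your own. Each camera call takes 0.05 s, during which the arm holds its last target. There are 200 camera calls.

## Working session

There is one attempt and no reset: what is moved stays moved. The work goes in short steps, Python scripts to look and compute and a shell command to move; the robot and the scene stay as the last step left them, time stands still between calls to the robot, and variables do not carry over. Pictures are saved under pics/ and viewed, about 8 in all and at most 12, crops included, and the job is handed in when it is done.

```bash
mkdir -p pics
python3 - <<'E'
from workcell import arm
import cv2,pickle,numpy as np
s=arm.observe();print({k:np.round(v,3).tolist() for k,v in s.items()})
d={}
for n in("scene","side"):
    p=arm.snapshot(n);d[n]=p;cv2.imwrite(f"pics/{n}1.png",p["color"]);print(n,p["mtx"],p["eye"],p["orientation"])
pickle.dump(d,open("cams.pkl","wb"))
E
```

```text
{'time': 0.0, 'joints': [-1.392, 0.629, 0.038, 1.518, -0.027, 0.996, -0.02], 'joint_vel': [0.001, 0.001, 0.002, -0.002, 0.001, 0.0, 0.001], 'tau': [0.0, -54.972, 1.143, -18.663, -0.052, 0.024, 0.0], 'eef_pos': [0.157, 0.63, 0.205], 'orientation': [[-0.97, 0.242, -0.0], [0.242, 0.97, -0.002], [-0.0, -0.002, -1.0]], 'contact_force': [0.143, -0.12, 0.198], 'torque': [0.051, 0.009, 0.07], 'gripper_width': 0.094}
scene [[513.20423264   0.         316.46099193]
 [  0.         513.20423264 238.95147635]
 [  0.           0.           1.        ]] [-0.01947089 -0.27805575  0.86381169] [[ 0.47755915 -0.68343167  0.55213984]
 [-0.87858736 -0.37478915  0.29600228]
 [ 0.00463869 -0.62646168 -0.77943842]]
side [[595.86321971   0.         321.34458382]
 [  0.         595.86321971 254.38540076]
 [  0.           0.           1.        ]] [ 0.11234128 -0.80627042  0.73560016] [[ 0.87270232 -0.29169277  0.39154309]
 [-0.48789654 -0.49036795  0.72214697]
 [-0.01864487 -0.82125185 -0.57026114]]
```

View pics/scene1.png

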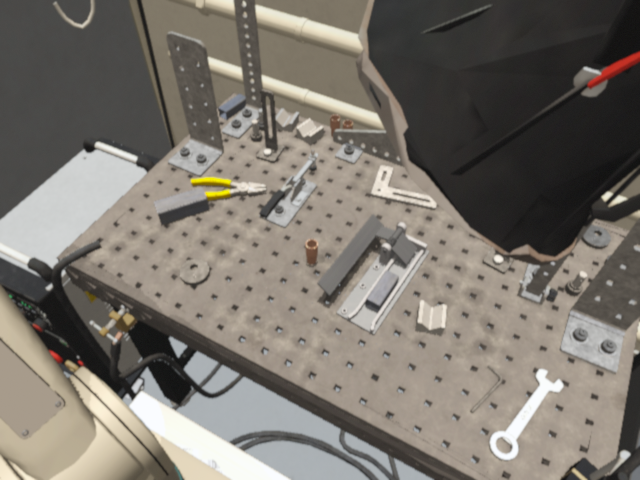

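View pics/side1.png

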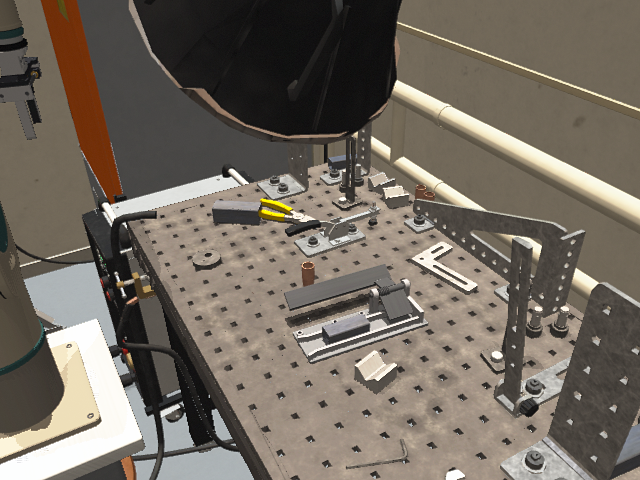

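Run:
```python
import cv2,pickle
d=pickle.load(open("cams.pkl","rb"))
a=d["scene"]["color"][200:345,290:460];b=d["side"]["color"][255:395,275:440]
a=cv2.resize(a,(800,682),interpolation=cv2.INTER_CUBIC)[:600];b=cv2.resize(b,(800,679),interpolation=cv2.INTER_CUBIC)
cv2.imwrite("pics/c1.png",cv2.resize(d["scene"]["color"][205:335,300:450],(690,598),interpolation=cv2.INTER_CUBIC))
cv2.imwrite("pics/c2.png",cv2.resize(d["side"]["color"][255:375,275:435],(800,600),interpolation=cv2.INTER_CUBIC))
```

```text
(no output)
```

View pics/c1.png

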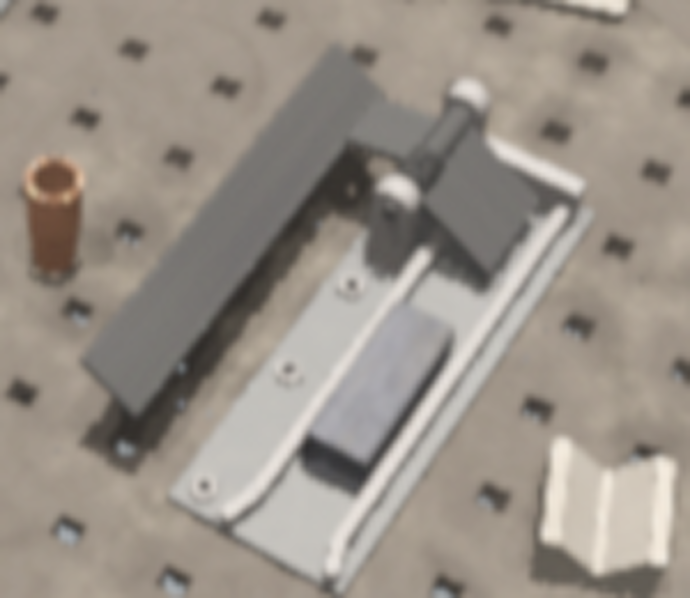

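View pics/c2.png

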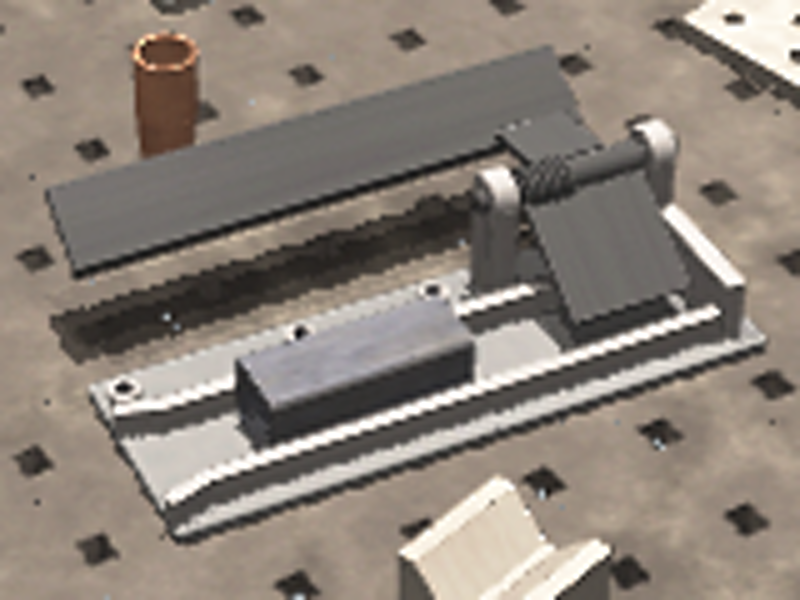

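```bash
cat > geo.py <<'E'
import pickle,numpy as np
from scipy.optimize import least_squares
d=pickle.load(open("cams.pkl","rb"))
def proj(P,c):
    c=d[c];q=(np.asarray(P,float)-c["eye"])@c["orientation"];q=q@np.array(c["mtx"]).T;return q[:,:2]/q[:,2:]
def ray(px,c):
    c=d[c];return np.array(c["orientation"])@np.linalg.inv(c["mtx"])@[*px,1]
def onz(px,c,z):
    r=ray(px,c);e=np.array(d[c]["eye"]);return e+r*(z-e[2])/r[2]
def tri(p1,p2):
    r=[ray(p1,"scene"),ray(p2,"side")];e=[np.array(d[c]["eye"]) for c in("scene","side")]
    A=np.c_[r[0],-r[1]];t=np.linalg.lstsq(A,e[1]-e[0],rcond=None)[0]
    a=e[0]+t[0]*r[0];b=e[1]+t[1]*r[1];return (a+b)/2,np.linalg.norm(a-b),t
def W(F,T):
    x,y,a=T;F=np.asarray(F,float);c,s=np.cos(a),np.sin(a)
    return np.c_[x+c*F[:,0]-s*F[:,1],y+s*F[:,0]+c*F[:,1],F[:,2]]
E
python3 - <<'E'
from geo import *
sc=lambda p:np.array(p)/4.6+[300,205]
sd=lambda p:np.array(p)/5+[275,255]
F=np.array([[-165,18,6],[-165,-66,6],[71,-66,6],[-160,65,62],[-160,36,43],[50,65,62]])/1e3
a=sc([[172,493],[337,590],[590,212],[85,362],[137,412],[335,47]])
b=sd([[92,387],[178,535],[765,337],[48,190],[75,270],[550,47]])
f=lambda T:np.r_[(proj(W(F,T),"scene")-a).ravel(),(proj(W(F,T),"side")-b).ravel()]
s=least_squares(f,[0.6,-.1,0],loss="soft_l1");T=s.x;print("T",T,np.degrees(T[2]));print(f(T).reshape(2,-1,2).round(1).tolist())
inv=lambda P:((np.array(P)-[T[0],T[1],0])@np.array([[np.cos(T[2]),-np.sin(T[2]),0],[np.sin(T[2]),np.cos(T[2]),0],[0,0,1]]))
for p in [[308,437],[360,468],[452,335],[393,300]]: print("tube sc",(1e3*inv(onz(sc(p),"scene",.036))).round(1))
for p in [[237,360],[272,408],[472,348],[425,300]]: print("tube sd",(1e3*inv(onz(sd(p),"side",.036))).round(1))
print("nozzle top",onz(sc([55,180]),"scene",.058),onz(sd([166,52]),"side",.058),"fix",(1e3*inv(onz(sc([55,180]),"scene",.058))).round())
print("vee", onz((432,318),"scene",.02),(1e3*inv(onz((432,318),"scene",.02))).round())
for p in [(270,140),(300,140),(330,138),(240,128)]: print("dark",tri((545,255),p))
np.save("T.npy",T)
E
```

```text
T [ 0.61037881 -0.10372132 -0.08752272] -5.014682248468851
[[[-1.5, -0.1], [0.7, 0.5], [1.0, -0.7], [-1.3, -1.0], [0.2, 0.9], [-0.2, -2.1]], [[-1.0, -0.1], [0.2, 0.6], [1.0, 0.6], [-0.7, -0.3], [0.3, 1.0], [0.2, -0.9]]]
tube sc [-125.9  -25.4   36. ]
tube sc [-126.9  -50.4   36. ]
tube sc [-47.9 -50.9  36. ]
tube sc [-45.9 -21.3  36. ]
tube sd [-123.4  -23.1   36. ]
tube sd [-122.6  -50.6   36. ]
tube sd [-46.2 -52.7  36. ]
tube sd [-49.3 -22.7  36. ]
nozzle top [0.5353586  0.02951373 0.058     ] [0.53729531 0.03210891 0.058     ] fix [-86. 126.  58.]
vee [ 0.51522284 -0.23901833  0.02      ] [ -83. -143.   20.]
dark (array([ 0.31886606, -0.32648542,  0.50434608]), np.float64(0.004410114109019617), array([0.4529298 , 0.55900287]))
dark (array([ 0.34223667, -0.32922181,  0.49241515]), np.float64(0.02231990576315851), array([0.47558971, 0.57181542]))
dark (array([ 0.36553069, -0.33263318,  0.4821767 ]), np.float64(0.04250445382764778), array([0.49713765, 0.58240597]))
dark (array([ 0.29456532, -0.3235054 ,  0.52419874]), np.float64(0.004046719885468011), array([0.42440733, 0.54069695]))
```

Run:
```python
from geo import *
def dens(p):
    p=np.array(p,float);return np.array([a+(b-a)*t for a,b in zip(p[:-1],p[1:]) for t in np.linspace(0,1,15)])
S=[(370,5),(362,50),(378,90),(395,130),(410,165),(450,210),(500,245),(545,257),(580,245)]
D=dens([(133,5),(160,60),(200,105),(250,130),(300,138),(350,130),(385,108),(397,80),(398,40),(400,0)])
for p in S:
    r=sorted([(tri(p,q)[1],q) for q in D],key=lambda v:v[0])[:4]
    for g,q in r[:3]: print(p,q.round(),round(g,4),tri(p,q)[0].round(3))
P=[[.158,.631,.205]];print(proj(P,"scene"),proj(P,"side"))
```

```text
(370, 5) [398.  37.] 0.0009 [0.718 0.025 0.465]
(370, 5) [398.  34.] 0.003 [0.716 0.023 0.468]
(370, 5) [398.  40.] 0.0049 [0.72  0.026 0.462]
(362, 50) [395.  84.] 0.0005 [0.724 0.035 0.381]
(362, 50) [396.  82.] 0.0032 [0.725 0.035 0.383]
(362, 50) [394.  86.] 0.0041 [0.724 0.035 0.379]
(378, 90) [380. 111.] 0.0011 [ 0.649 -0.03   0.369]
(378, 90) [382. 110.] 0.0032 [ 0.654 -0.029  0.368]
(378, 90) [378. 113.] 0.0053 [ 0.645 -0.031  0.369]
(395, 130) [352. 128.] 0.0003 [ 0.553 -0.099  0.384]
(395, 130) [350. 130.] 0.0036 [ 0.55  -0.099  0.384]
(395, 130) [350. 130.] 0.0036 [ 0.55  -0.099  0.384]
(410, 165) [318. 135.] 0.0015 [ 0.464 -0.154  0.413]
(410, 165) [314. 136.] 0.0018 [ 0.46  -0.155  0.415]
(410, 165) [133.   5.] 0.0033 [ 0.245 -0.21   0.615]
(450, 210) [268. 133.] 0.0003 [ 0.36  -0.231  0.469]
(450, 210) [150.  40.] 0.0007 [ 0.245 -0.245  0.59 ]
(450, 210) [152.  44.] 0.0011 [ 0.247 -0.245  0.586]
(500, 245) [225. 118.] 0.0003 [ 0.293 -0.288  0.521]
(500, 245) [177.  79.] 0.0003 [ 0.253 -0.287  0.564]
(500, 245) [174.  76.] 0.0003 [ 0.251 -0.287  0.567]
(545, 257) [163.  63.] 0.0 [ 0.235 -0.315  0.589]
(545, 257) [243. 126.] 0.0002 [ 0.296 -0.324  0.524]
(545, 257) [239. 125.] 0.0005 [ 0.293 -0.324  0.526]
(580, 245) [143.  25.] 0.0004 [ 0.222 -0.327  0.623]
(580, 245) [289. 136.] 0.0005 [ 0.33  -0.349  0.516]
(580, 245) [293. 137.] 0.001 [ 0.333 -0.349  0.514]
[[-101.40407397  210.23476672]] [[ 35.55914946 130.52894171]]
```

Run:
```python
from workcell import arm
import cv2
p=arm.snapshot("wrist");cv2.imwrite("pics/w1.png",p["color"]);print(p["mtx"],p["mount"])
```

```text
[[375.96314496   0.         324.57196054]
 [  0.         375.96314496 240.91354993]
 [  0.           0.           1.        ]] [[-1.29227054e-03 -9.68964485e-01 -2.47196595e-01  7.16739161e-02]
 [ 9.99999160e-01 -1.22716824e-03 -4.17428959e-04 -3.45445219e-04]
 [ 1.01122027e-04 -2.47196927e-01  9.68965257e-01 -1.79329053e-01]
 [ 0.00000000e+00  0.00000000e+00  0.00000000e+00  1.00000000e+00]]
```

Run:
```python
import cv2,pickle,numpy as np
d=pickle.load(open("cams.pkl","rb"))
g=lambda i:(255*np.clip(i/255.,0,1)**.45).astype(np.uint8)
a=cv2.resize(g(d["scene"]["color"][0:270,350:640]),(400,372));b=cv2.resize(g(d["side"]["color"][0:270,120:410]),(400,372))
w=cv2.imread("pics/w1.png")
cv2.imwrite("pics/c3.png",np.vstack([np.hstack([a,b]),np.hstack([cv2.resize(w,(304,228)),np.zeros((228,496,3),np.uint8)])]))
```

```text
(no output)
```

View pics/c3.png

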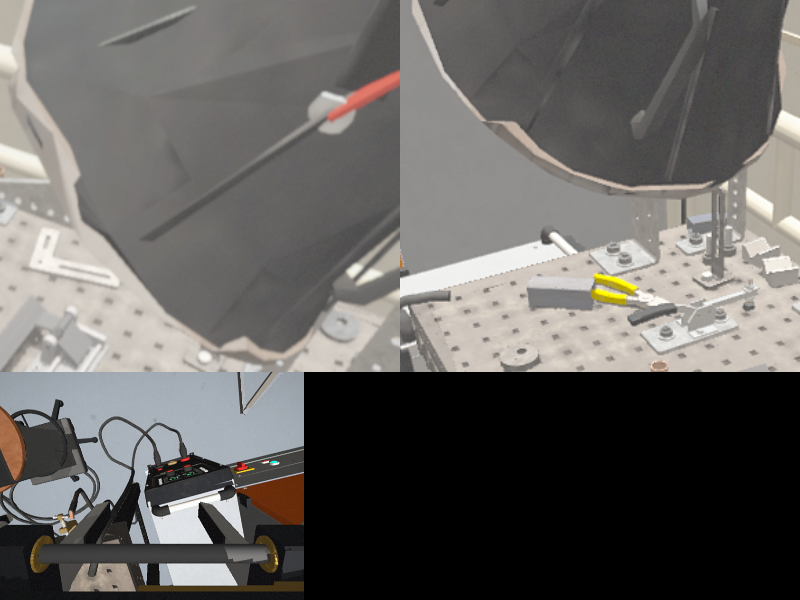

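Run:
```python
from geo import *
for a,b in [((455,170),(294,91)),((455,170),(312,130)),((589,80),(294,91)),((422,33),(294,91)),((422,33),(312,130)),((491,7),(345,7)),((589,80),(345,7)),((545,255),(182,88)),((428,188),(182,88)),((405,165),(182,88)),((428,188),(270,135))]:
    P,g,t=tri(a,b);print(a,b,P.round(3),round(g,3),t.round(2))
```

```text
(455, 170) (294, 91) [ 0.395 -0.22   0.501] 0.014 [0.53 0.67]
(455, 170) (312, 130) [ 0.428 -0.214  0.456] 0.01 [0.58 0.71]
(589, 80) (294, 91) [ 0.38  -0.305  0.581] 0.094 [0.42 0.57]
(422, 33) (294, 91) [ 0.463 -0.138  0.525] 0.111 [0.55 0.75]
(422, 33) (312, 130) [ 0.493 -0.135  0.487] 0.151 [0.59 0.79]
(491, 7) (345, 7) [ 0.491 -0.193  0.596] 0.037 [0.51 0.68]
(589, 80) (345, 7) [ 0.419 -0.301  0.61 ] 0.005 [0.43 0.56]
(545, 255) (182, 88) [ 0.25  -0.317  0.569] 0.008 [0.37 0.5 ]
(428, 188) (182, 88) [ 0.285 -0.217  0.542] 0.029 [0.43 0.6 ]
(405, 165) (182, 88) [ 0.296 -0.19   0.538] 0.042 [0.45 0.63]
(428, 188) (270, 135) [ 0.382 -0.198  0.456] 0.015 [0.56 0.7 ]
```

```bash
python3 -m jog '{"delta_pos":[[0.019,-0.043,0.03],[0.019,-0.043,0.03],[0.019,-0.043,0.03],[0.019,-0.043,0.03],[0.019,-0.043,0.03],[0.019,-0.043,0.03],[0.019,-0.043,0.03],[0.019,-0.043,0.03],[0.019,-0.043,0.03],[0.019,-0.043,0.03]],"yaw":[0.016,0.016,0.016,0.016,0.016,0.016,0.016,0.016,0.016,0.013],"grip":[100,100,100,100,100,100,100,100,100,100]}'
python3 - <<'E'
from workcell import arm
import cv2,numpy as np,pickle
s=arm.observe();print({k:np.round(v,3).tolist() for k,v in s.items() if k in("time","joints","eef_pos","orientation")})
c=[]
for n in("scene","side","wrist"):
    p=arm.snapshot(n);c.append(p["color"]);
    if n=="wrist":pickle.dump((s,p),open("w2.pkl","wb"))
g=lambda i:(255*np.clip(i/255.,0,1)**.6).astype(np.uint8)
r=lambda i:cv2.resize(g(i),(400,300))
cv2.imwrite("pics/m2.png",np.vstack([np.hstack([r(c[0]),r(c[1])]),np.hstack([r(c[2]),r(c[2]*0)])]))
E
```

```text
time: 1.4
eef_pos: [0.3477, 0.1989, 0.5064]
orientation: [[-0.996, 0.087, 0.0], [0.087, 0.996, 0.0], [-0.0, 0.0, -1.0]]
contact_force: [0.8, 1.1, -0.6]
gripper_width: 0.094
{'time': 1.4, 'joints': [-0.815, 0.028, 0.236, 1.578, -0.007, 1.536, 0.904], 'eef_pos': [0.348, 0.199, 0.506], 'orientation': [[-0.996, 0.087, 0.0], [0.087, 0.996, 0.0], [-0.0, 0.0, -1.0]]}
```

View pics/m2.png

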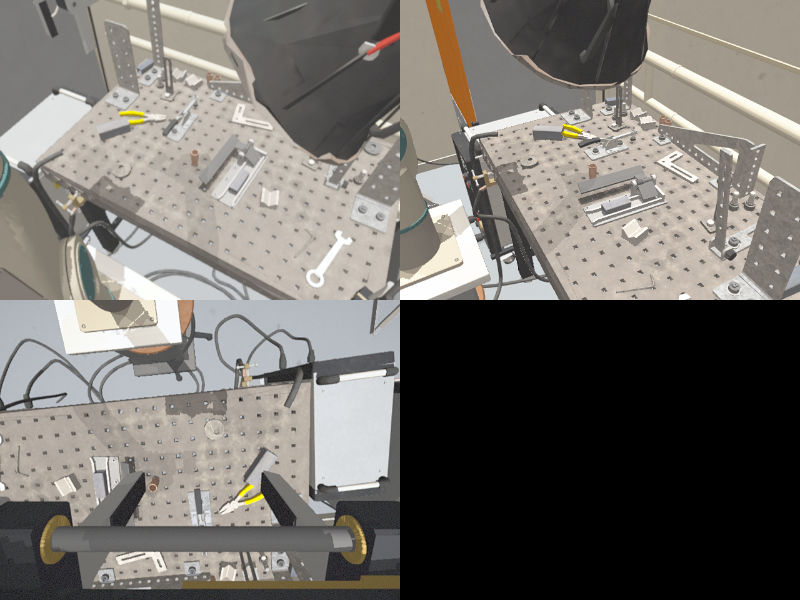

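Run:
```python
from geo import *
s,p=pickle.load(open("w2.pkl","rb"))
R=np.array(s["orientation"]);M=np.array(p["mount"])
for P in [(.46,-.155,.41),(.36,-.23,.47),(.41,-.217,.475),(.55,-.1,.384),(.65,-.03,.37),(.72,.03,.4),(.515,-.239,.02),(.535,.03,.058)]:
    t=R.T@(np.array(P)-s["eef_pos"]);c=M[:3,:3].T@(t-M[:3,3]);q=np.array(p["mtx"])@c;print(P,(q[:2]/q[2]).round(),"half",(q[:2]/q[2]*.625).round()+[0,300],c[2].round(2))
```

```text
(0.46, -0.155, 0.41) [-77. 405.] half [-48. 553.] 0.32
(0.36, -0.23, 0.47) [-345.  343.] half [-215.  514.] 0.24
(0.41, -0.217, 0.475) [-299.  414.] half [-187.  559.] 0.25
(0.55, -0.1, 0.384) [ 38. 462.] half [ 24. 589.] 0.37
(0.65, -0.03, 0.37) [137. 523.] half [ 86. 627.] 0.4
(0.72, 0.03, 0.4) [195. 600.] half [122. 675.] 0.39
(0.515, -0.239, 0.02) [103. 296.] half [ 64. 485.] 0.71
(0.535, 0.03, 0.058) [240. 302.] half [150. 489.] 0.68
```

Run:
```python
from geo import *
import cv2
m={}
po={"scene":[(375,-200),(370,5),(362,50),(378,90),(395,130),(410,165),(450,210),(500,245),(545,257),(580,245),(640,190),(900,0),(900,-200)],
"side":[(128,-200),(133,5),(160,60),(200,105),(250,130),(300,138),(350,130),(385,108),(397,80),(398,40),(400,0),(410,-200)]}
po={k:np.array(v,np.float32) for k,v in po.items()}
def inh(P):
    out=[]
    for c in po:
        q=proj([P],c)[0]; out.append(round(cv2.pointPolygonTest(po[c],(float(q[0]),float(q[1])),True)))
    return out  # >0 inside
def path(n,A,B,k=7):
    print(n)
    for t in np.linspace(0,1,k):
        P=np.array(A)+t*(np.array(B)-A);print("  ",P.round(3),inh(P))
path("wrist column end",(.578,-.10,.1),(.578,-.10,.42),9)
path("wrist column start",(.48,-.09,.1),(.48,-.09,.42),9)
path("forearm end",(.578,-.1,.37),(.38,-.07,.70))
path("forearm start",(.48,-.09,.37),(.28,-.05,.75))
path("view pose",(.45,.08,.5),(.45,.08,.85))
path("view forearm",(.45,.08,.85),(.1,.02,.9))
```

```text
wrist column end
   [ 0.578 -0.1    0.1  ] [-71, -147]
   [ 0.578 -0.1    0.14 ] [-60, -129]
   [ 0.578 -0.1    0.18 ] [-49, -110]
   [ 0.578 -0.1    0.22 ] [-37, -90]
   [ 0.578 -0.1    0.26 ] [-24, -69]
   [ 0.578 -0.1    0.3  ] [-13, -48]
   [ 0.578 -0.1    0.34 ] [-2, -28]
   [ 0.578 -0.1    0.38 ] [9, -7]
   [ 0.578 -0.1    0.42 ] [22, 14]
wrist column start
   [ 0.48 -0.09  0.1 ] [-115, -154]
   [ 0.48 -0.09  0.14] [-105, -135]
   [ 0.48 -0.09  0.18] [-94, -116]
   [ 0.48 -0.09  0.22] [-83, -95]
   [ 0.48 -0.09  0.26] [-71, -74]
   [ 0.48 -0.09  0.3 ] [-58, -51]
   [ 0.48 -0.09  0.34] [-47, -27]
   [ 0.48 -0.09  0.38] [-37, -3]
   [ 0.48 -0.09  0.42] [-26, 24]
forearm end
   [ 0.578 -0.1    0.37 ] [6, -12]
   [ 0.545 -0.095  0.425] [7, 26]
   [ 0.512 -0.09   0.48 ] [8, 66]
   [ 0.479 -0.085  0.535] [9, 99]
   [ 0.446 -0.08   0.59 ] [-4, 128]
   [ 0.413 -0.075  0.645] [-24, 111]
   [ 0.38 -0.07  0.7 ] [-46, 78]
forearm start
   [ 0.48 -0.09  0.37] [-39, -9]
   [ 0.447 -0.083  0.433] [-41, 27]
   [ 0.413 -0.077  0.497] [-44, 60]
   [ 0.38 -0.07  0.56] [-47, 75]
   [ 0.347 -0.063  0.623] [-64, 55]
   [ 0.313 -0.057  0.687] [-102, 17]
   [ 0.28 -0.05  0.75] [-149, -27]
view pose
   [0.45 0.08 0.5 ] [-119, 74]
   [0.45  0.08  0.558] [-128, 93]
   [0.45  0.08  0.617] [-139, 94]
   [0.45  0.08  0.675] [-147, 90]
   [0.45  0.08  0.733] [-158, 45]
   [0.45  0.08  0.792] [-179, -12]
   [0.45 0.08 0.85] [-249, -74]
view forearm
   [0.45 0.08 0.85] [-249, -74]
   [0.392 0.07  0.858] [-294, -88]
   [0.333 0.06  0.867] [-353, -106]
   [0.275 0.05  0.875] [-432, -146]
   [0.217 0.04  0.883] [-544, -204]
   [0.158 0.03  0.892] [-713, -274]
   [0.1  0.02 0.9 ] [-995, -358]
```

```bash
python3 -m jog '{"delta_pos":[[0.03,-0.04,0],[0.03,-0.04,0],[0.04,-0.04,0],[0,0,0]],"yaw":[0,0,0,0],"grip":[100,100,100,100]}'
python3 - <<'E'
from workcell import arm
import cv2,numpy as np,pickle
from geo import *
s=arm.observe();p=arm.snapshot("wrist");pickle.dump((s,p),open("w3.pkl","wb"))
q=arm.snapshot("scene")["color"]
print(np.round(s["joints"],3))
g=lambda i:(255*np.clip(i/255.,0,1)**.6).astype(np.uint8)
im=p["color"].copy()
R=np.array(s["orientation"]);M=np.array(p["mount"])
for i,P in enumerate([(.46,-.155,.41),(.36,-.23,.47),(.55,-.1,.384),(.65,-.03,.37),(.41,-.217,.475)]):
    t=R.T@(np.array(P)-s["eef_pos"]);c=M[:3,:3].T@(t-M[:3,3]);u=np.array(p["mtx"])@c;print(P,(u[:2]/u[2]).round())
cv2.imwrite("pics/m3.png",np.vstack([np.hstack([g(im)[:,:400],cv2.resize(g(q),(400,300),)[:0].reshape(0,400,3) if 0 else np.vstack([cv2.resize(g(q),(400,300)),np.zeros((180,400,3),np.uint8)])])]))
E
```

```text
time: 2.05
eef_pos: [0.4487, 0.0787, 0.5039]
orientation: [[-0.996, 0.093, -0.002], [0.093, 0.996, -0.002], [0.002, -0.003, -1.0]]
contact_force: [-0.3, 1.3, -0.2]
gripper_width: 0.0937
[-0.584  0.137  0.419  1.475 -0.054  1.544  1.311]
(0.46, -0.155, 0.41) [ 27. 285.]
(0.36, -0.23, 0.47) [-238.  168.]
(0.55, -0.1, 0.384) [138. 363.]
(0.65, -0.03, 0.37) [236. 439.]
(0.41, -0.217, 0.475) [-189.  254.]
```

View pics/m3.png

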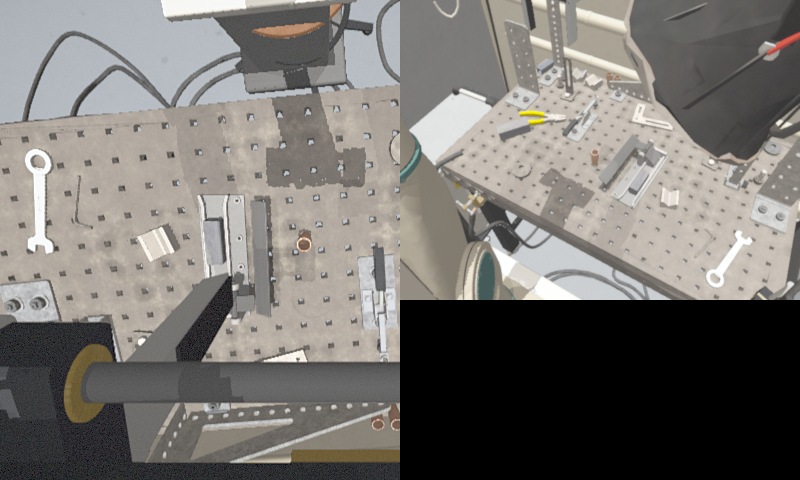

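```bash
python3 -m jog '{"delta_pos":[[0,0,-0.05],[0,0,-0.05],[0,-0.025,-0.06],[0.005,-0.035,-0.06],[0.005,-0.035,-0.06],[0.005,-0.035,-0.04],[0.004,-0.035,-0.034],[0,0,0]],"yaw":[0.002,0.002,0,0,0,0,0,0],"grip":[72,72,72,72,72,72,72,72]}'
python3 - <<'E'
from workcell import arm
import cv2,numpy as np,pickle
s=arm.observe();p=arm.snapshot("wrist");q=arm.snapshot("side");pickle.dump((s,p),open("w4.pkl","wb"))
print(np.round(s["joints"],3),s["gripper_width"])
cv2.imwrite("pics/m4.png",np.hstack([p["color"],np.vstack([q["color"][150:390,280:440]]*2)]))
E
```

```text
time: 3.15
eef_pos: [0.4634, -0.0762, 0.164]
orientation: [[-0.996, 0.086, -0.005], [0.086, 0.996, 0.001], [0.005, 0.0, -1.0]]
contact_force: [0.4, -0.2, 0.7]
gripper_width: 0.0676
[-0.17   0.464  0.386  2.054 -0.272  0.677  1.878] 0.06759381585236629
```

View pics/m4.png

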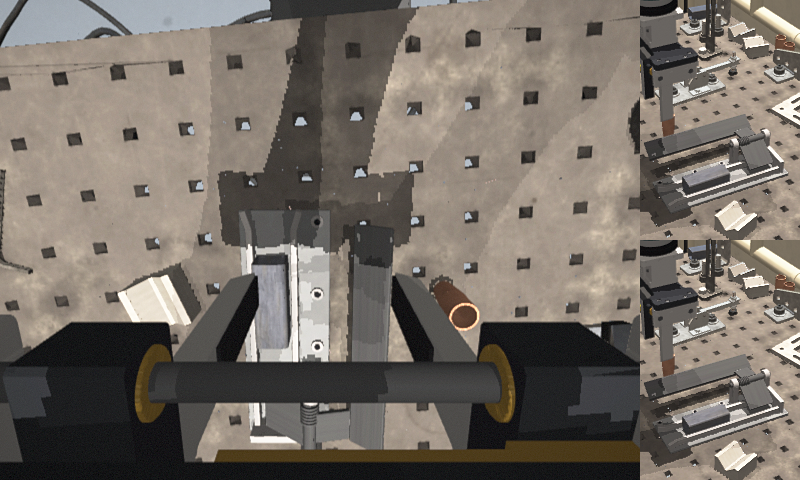

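```bash
cat >> geo.py <<'E'
def wr(px,z,f,T=None):
    s,p=pickle.load(open(f,"rb"));R=np.array(s["orientation"]);M=np.array(p["mount"])
    e=R@M[:3,3]+s["eef_pos"];r=R@M[:3,:3]@np.linalg.inv(p["mtx"])@[*px,1];P=e+r*(z-e[2])/r[2]
    if T is None:return P
    c,sn=np.cos(T[2]),np.sin(T[2]);d=P[:2]-T[:2];return (1e3*np.array([c*d[0]+sn*d[1],-sn*d[0]+c*d[1],z])).round(1)
E
python3 - <<'E'
from geo import *
T=np.load("T.npy")
for n,px,z in [("base back L -165,18",(330,212),.006),("base back R -165,-66",(241,212),.006),("lever outer -160,65",(391,226),.062),("lever inner -160,36",(355,226),.043),("lever far outer 50,65",(388,445),.062),("tube rear R",(252,258),.036),("tube rear L",(285,255),.036),("tube front R",(262,348),.036),("tube front L",(290,345),.036),("nozzle top 537,31",(462,317),.058)]:
    print(n,wr(px,z,"w4.pkl",T),wr(px,z,"w4.pkl").round(4))
E
```

```text
base back L -165,18 [-162.4   19.1    6. ] [ 0.4502 -0.0705  0.006 ]
base back R -165,-66 [-162.4  -61.7    6. ] [ 0.4432 -0.151   0.006 ]
lever outer -160,65 [-161.1   65.    62. ] [ 0.4556 -0.0249  0.062 ]
lever inner -160,36 [-157.1   39.    43. ] [ 0.4572 -0.0511  0.043 ]
lever far outer 50,65 [38.5 70.9 62. ] [ 0.6549 -0.0364  0.062 ]
tube rear R [-127.8  -47.7   36. ] [ 0.4789 -0.1401  0.036 ]
tube rear L [-130.5  -19.5   36. ] [ 0.4787 -0.1117  0.036 ]
tube front R [-42.6 -42.6  36. ] [ 0.5642 -0.1424  0.036 ]
tube front L [-45.6 -17.1  36. ] [ 0.5634 -0.1168  0.036 ]
nozzle top 537,31 [-83.7 127.6  58. ] [0.5382 0.0307 0.058 ]
```

Run:
```python
from geo import *
import cv2
T=np.load("T.npy");s,p=pickle.load(open("w4.pkl","rb"));R=np.array(s["orientation"]);M=np.array(p["mount"])
def pw(F,T):
    t=(W(np.array(F,float)/1e3,T)-s["eef_pos"])@R;c=(t-M[:3,3])@M[:3,:3];u=c@np.array(p["mtx"]).T;return u[:,:2]/u[:,2:]
x0,y0,k=225,200,4
im=cv2.resize(p["color"][200:350,225:425],None,fx=k,fy=k,interpolation=cv2.INTER_CUBIC)
im=(255*(im/255.)**.6).astype(np.uint8)
segs=[([-165,18,6],[71,18,6]),([-165,-66,6],[71,-66,6]),([-165,-66,6],[-165,18,6]),([-160,36,43],[50,36,43]),([-160,65,62],[50,65,62]),([-160,36,43],[-160,65,62]),([-150,-18,18],[55,-18,18]),([-150,-52,18],[55,-52,18])]
for a,b in segs:
    q=((pw([a,b],T)-[x0,y0]+.5)*k).round().astype(int);cv2.line(im,tuple(map(int,q[0])),tuple(map(int,q[1])),(0,0,255),1)
cv2.imwrite("pics/m5.png",im)
```

```text
(no output)
```

View pics/m5.png

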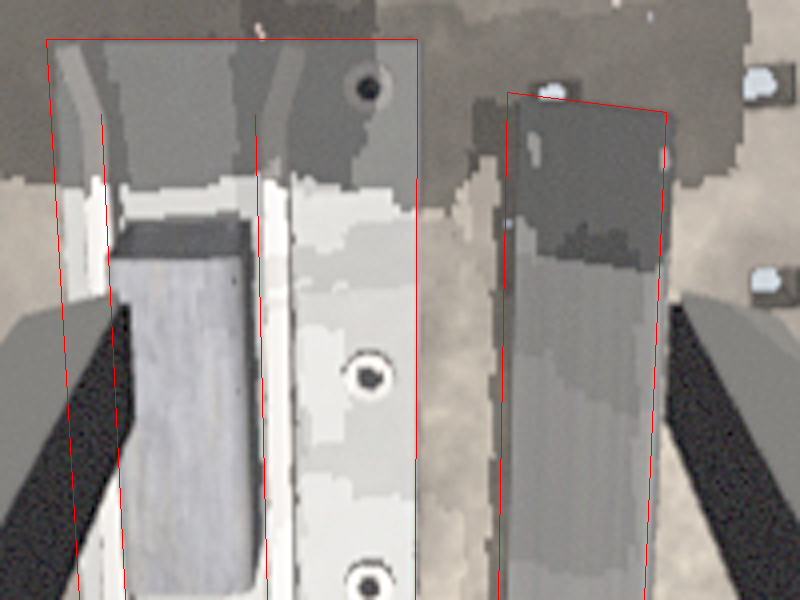

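Run:
```python
from geo import *
T0=np.load("T.npy");s,p=pickle.load(open("w4.pkl","rb"));R=np.array(s["orientation"]);M=np.array(p["mount"])
def pw(F,T):
    t=(W(np.array(F,float)/1e3,T)-s["eef_pos"])@R;c=(t-M[:3,3])@M[:3,:3];u=c@np.array(p["mtx"]).T;return u[:,:2]/u[:,2:]
px=lambda a:np.array(a,float)/4+[224.5,199.5]
sc=lambda p:np.array(p)/4.6+[300,205]
sd=lambda p:np.array(p)/5+[275,255]
F=np.array([[-165,18,6],[-165,-66,6],[71,-66,6],[-160,65,62],[-160,36,43],[50,65,62]])/1e3
a=sc([[172,493],[337,590],[590,212],[85,362],[137,412],[335,47]])
b=sd([[92,387],[178,535],[765,337],[48,190],[75,270],[550,47]])
def lin(A,B,pt,T):
    q=pw([A,B],T);d=(q[1]-q[0])/np.linalg.norm(q[1]-q[0]);v=px(pt)-q[0];return d[0]*v[1]-d[1]*v[0]
def fw(T):
    return np.array([lin([-160,36,43],[50,36,43],(513,120),T),lin([-160,36,43],[50,36,43],(514,590),T),lin([-160,65,62],[50,65,62],(671,130),T),lin([-160,65,62],[50,65,62],(656,590),T),
     lin([-160,36,43],[-160,65,62],(590,106),T),lin([-165,-66,6],[-165,18,6],(230,42),T),lin([-165,18,6],[71,18,6],(417,300),T),lin([-150,-18,18],[55,-18,18],(262,200),T),lin([-150,-18,18],[55,-18,18],(268,590),T)])
f=lambda T:np.r_[(proj(W(F,T),"scene")-a).ravel(),(proj(W(F,T),"side")-b).ravel()]
for n,g in (("wrist",fw),("all",lambda T:np.r_[f(T),1.5*fw(T)])):
    r=least_squares(g,T0,loss="soft_l1").x;print(n,r.round(4),np.degrees(r[2]).round(2),fw(r).round(1))
np.save("T2.npy",r)
print([wr(px(q),.036,"w4.pkl",r) for q in[(112,258),(245,258),(250,590)]])
for y in(0,5):
  for x in(-146,-143,-33): print(x,y,W([[x/1e3,y/1e3,0]],r).round(4))
```

```text
wrist [ 0.6115 -0.1018 -0.0817] -4.68 [-0.1 -1.9 -0.  -0.8  0.3 -0.3  1.3  0.1  1.4]
all [ 0.6112 -0.1026 -0.0869] -4.98 [-0.2 -2.6 -0.1 -1.4  0.3  0.1  1.  -0.1  0.7]
[array([-123.2,  -48.6,   36. ]), array([-123.1,  -20.2,   36. ]), array([-44.3, -21. ,  36. ])]
-146 0 [[ 0.4657 -0.0899  0.    ]]
-143 0 [[ 0.4687 -0.0902  0.    ]]
-33 0 [[ 0.5783 -0.0997  0.    ]]
-146 5 [[ 0.4662 -0.0849  0.    ]]
-143 5 [[ 0.4691 -0.0852  0.    ]]
-33 5 [[ 0.5787 -0.0948  0.    ]]
```

```bash
python3 -m jog '{"delta_pos":[[0,0,-0.04],[0,0,-0.035],[0,0,0]],"yaw":[0,0,0],"grip":[72,72,72]}'
```

```text
time: 3.62
eef_pos: [0.4647, -0.0735, 0.0906]
orientation: [[-0.997, 0.08, -0.003], [0.08, 0.997, 0.002], [0.003, 0.002, -1.0]]
contact_force: [-0.4, 0.6, -0.0]
gripper_width: 0.0674
```

```bash
python3 -m jog '{"delta_pos":[[0.003,-0.006,-0.01],[0,-0.006,-0.01],[0,0,-0.005],[0,0,0]],"yaw":[-0.005,0,0,0],"grip":[72,72,72,72]}'
```

```text
time: 4.12
eef_pos: [0.4683, -0.0883, 0.066]
orientation: [[-0.996, 0.089, -0.001], [0.089, 0.996, 0.0], [0.001, 0.0, -1.0]]
contact_force: [-0.0, -0.0, 0.0]
gripper_width: 0.0676
```

```bash
python3 -m jog '{"delta_pos":[[0,0.003,-0.01],[0,0,-0.01],[0,0,-0.01],[0,0,-0.008],[0,0,0],[0,0,0]],"yaw":[0,0,0,0,0,0],"grip":[72,72,72,72,72,72]}'
python3 - <<'E'
from workcell import arm
import cv2,numpy as np
a=arm.snapshot("side")["color"];b=arm.snapshot("scene")["color"]
r=lambda i:cv2.resize(i,(400,300),interpolation=cv2.INTER_CUBIC)
cv2.imwrite("pics/m6.png",np.hstack([r(b[205:325,290:450]),r(a[250:370,275:435])]))
E
```

```text
time: 4.88
eef_pos: [0.468, -0.0907, 0.0287]
orientation: [[-0.996, 0.094, 0.001], [0.094, 0.996, -0.006], [-0.002, -0.006, -1.0]]
contact_force: [-4.3, -10.7, 15.2]
gripper_width: 0.0675
```

View pics/m6.png

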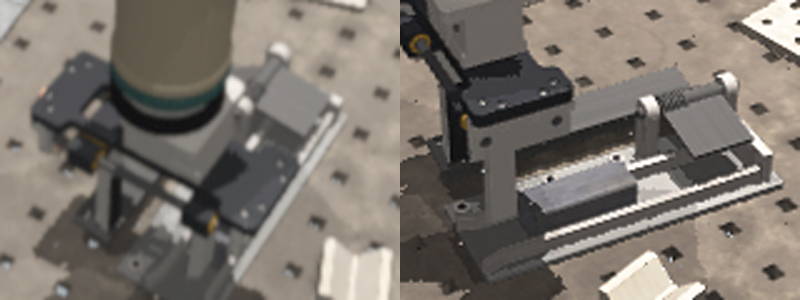

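```bash
python3 -m jog '{"delta_pos":[[0,0.004,-0.002],[0.01,-0.001,-0.001],[0.01,-0.001,0],[0.01,-0.001,0],[0.01,-0.001,0],[0.01,-0.001,0],[0,0,0]],"yaw":[0.004,0,0,0,0,0,0],"grip":[72,72,72,72,72,72,72]}'
```

```text
time: 5.85
eef_pos: [0.516, -0.0855, 0.0243]
orientation: [[-0.996, 0.084, -0.005], [0.084, 0.996, 0.002], [0.005, 0.001, -1.0]]
contact_force: [-4.3, 0.6, 7.5]
gripper_width: 0.0673
```

```bash
python3 -m jog '{"delta_pos":[[0.01,-0.0015,0],[0.01,-0.0015,0],[0.01,-0.0015,0],[0.01,-0.0015,0],[0.008,-0.0015,0],[0,0,0]],"yaw":[0,0,0,0,0,0],"grip":[72,72,72,72,72,72]}'
python3 - <<'E'
from workcell import arm
import cv2,numpy as np
a=arm.snapshot("side")["color"];b=arm.snapshot("scene")["color"]
r=lambda i:cv2.resize(i,(400,300),interpolation=cv2.INTER_CUBIC)
cv2.imwrite("pics/m7.png",np.hstack([r(b[205:325,290:450]),r(a[250:370,275:435])]))
E
```

```text
time: 6.6
eef_pos: [0.5637, -0.0928, 0.0242]
orientation: [[-0.996, 0.084, -0.006], [0.084, 0.996, 0.002], [0.006, 0.002, -1.0]]
contact_force: [-4.2, 0.9, 6.0]
gripper_width: 0.0676
```

View pics/m7.png

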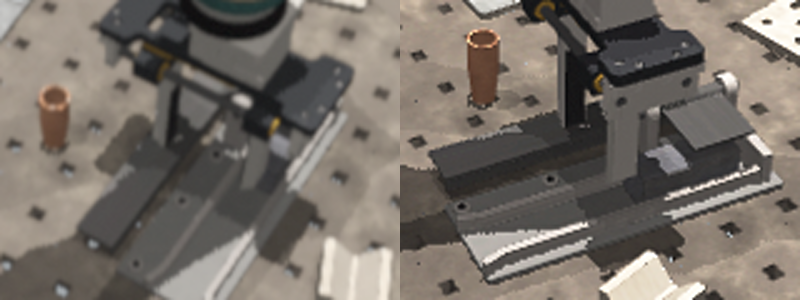

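```bash
python3 -m jog '{"delta_pos":[[0.005,-0.0004,0],[0.005,-0.0004,0],[0.003,-0.0002,0],[0,0,0]],"yaw":[0,0,0,0],"grip":[72,72,72,72]}'
```

```text
time: 7.2
eef_pos: [0.5755, -0.094, 0.0242]
orientation: [[-0.996, 0.084, -0.008], [0.084, 0.996, 0.002], [0.008, 0.002, -1.0]]
contact_force: [-6.1, 0.3, 7.5]
gripper_width: 0.0675
```

```bash
python3 -m jog '{"delta_pos":[[0.0025,-0.0002,0],[0.002,-0.0002,0],[0,0,0]],"yaw":[0,0,0],"grip":[72,72,72]}'
```

```text
time: 7.58
eef_pos: [0.5774, -0.0941, 0.0241]
orientation: [[-0.996, 0.085, -0.012], [0.085, 0.996, 0.004], [0.013, 0.002, -1.0]]
contact_force: [-11.1, 0.9, 11.8]
gripper_width: 0.0679
```

```bash
python3 -m jog '{"delta_pos":[[0.003,-0.0003,0],[0.002,-0.0002,0],[0,0,0]],"yaw":[0,0,0],"grip":[72,72,72]}'
```

```text
time: 7.95
eef_pos: [0.5775, -0.0942, 0.0239]
orientation: [[-0.996, 0.086, -0.021], [0.086, 0.996, 0.006], [0.022, 0.004, -1.0]]
contact_force: [-19.0, 1.5, 20.2]
gripper_width: 0.068
```

```bash
python3 -m jog '{"delta_pos":[[-0.006,0.0005,0],[-0.006,0.0005,0],[-0.003,0.0003,0],[0,0,0],[0,0,0.006],[0,0,0.008],[0,0,0.008],[0,0,0.01],[0,0,0.015],[0,0,0.03],[0,0,0.04],[0,0,0.05],[0,0,0]],"yaw":[0,0,0,0,0,0,0,0,0,0,0,0,0],"grip":[72,72,72,72,72,72,72,72,72,72,72,72,72]}'
```

```text
time: 9.57
eef_pos: [0.5766, -0.0953, 0.1967]
orientation: [[-0.996, 0.085, 0.008], [0.085, 0.996, -0.001], [-0.008, -0.001, -1.0]]
contact_force: [0.5, -1.2, 0.8]
gripper_width: 0.0681
```

```bash
python3 -m jog '{"delta_pos":[[-0.02,0.05,0.01],[-0.03,0.05,0.01],[-0.03,0.05,0],[-0.03,0.05,0],[0,0.03,0],[0,0,0]],"yaw":[0,0,0,0,0,0],"grip":[72,72,72,72,72,72]}'
python3 - <<'E'
from workcell import arm
import cv2,numpy as np
a=arm.snapshot("side")["color"];b=arm.snapshot("scene")["color"]
cv2.imwrite("pics/s8.png",a);cv2.imwrite("pics/c8.png",b)
r=lambda i:cv2.resize(i,(400,500),interpolation=cv2.INTER_CUBIC)
cv2.imwrite("pics/m8.png",np.hstack([r(b[215:315,360:440]),r(a[260:360,350:430])]))
E
```

```text
time: 10.32
eef_pos: [0.463, 0.1381, 0.2117]
orientation: [[-0.997, 0.079, -0.001], [0.079, 0.997, 0.0], [0.001, 0.0, -1.0]]
contact_force: [-0.0, -0.6, -0.5]
gripper_width: 0.0677
```

View pics/m8.png

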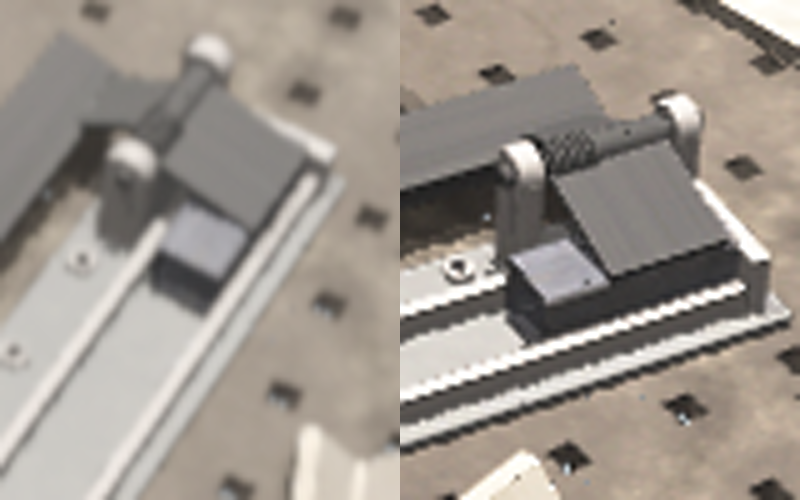

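Run:
```python
from geo import *
T=np.load("T2.npy");c,s=np.cos(T[2]),np.sin(T[2])
def inv(P):
    d=P[:2]-T[:2];return (1e3*np.array([c*d[0]+s*d[1],-s*d[0]+c*d[1]])).round(1)
for p in [(157,243),(222,280)]:print(inv(onz(np.array(p)/5+[360,215],"scene",.036)))
for p in [(108,258),(145,305)]:print(inv(onz(np.array(p)/5+[350,260],"side",.036)))
import cv2
for n,a in(("side","s8"),("scene","c8")):
    D=cv2.absdiff(d[n]["color"],cv2.imread(f"pics/{a}.png")).max(2);m=(cv2.medianBlur(D,5)>60).astype(np.uint8)
    print(n,[x.tolist() for x in cv2.connectedComponentsWithStats(m)[2][1:] if x[4]>25])
```

```text
[-25.7 -24.6]
[-27.5 -54.5]
[-26.8 -24.5]
[-27.1 -52.7]
side [[0, 27, 24, 13, 205], [0, 38, 28, 14, 208], [2, 58, 39, 30, 589], [26, 100, 15, 24, 203], [232, 170, 6, 6, 26], [245, 181, 10, 10, 61], [173, 253, 101, 66, 2943], [322, 308, 69, 37, 1002], [51, 319, 59, 67, 2309], [32, 415, 20, 16, 148], [0, 432, 25, 18, 201]]
scene [[188, 0, 48, 14, 408], [208, 57, 35, 23, 422], [202, 93, 48, 30, 616], [223, 110, 34, 26, 247], [0, 121, 108, 260, 10752], [175, 127, 14, 7, 53], [223, 135, 64, 57, 1647], [183, 137, 44, 52, 687], [331, 238, 46, 58, 230], [201, 248, 88, 96, 3020], [390, 257, 19, 21, 227], [365, 281, 32, 31, 221], [90, 321, 12, 11, 52], [12, 328, 22, 41, 214], [3, 332, 7, 5, 30], [52, 363, 138, 117, 5708], [53, 417, 6, 11, 32], [106, 423, 18, 17, 118], [3, 465, 7, 15, 85], [107, 466, 12, 14, 107], [22, 473, 11, 7, 40]]
```

```bash
python3 -c "
from workcell import arm
print(arm.observe()['contact_force'],arm.sign_off())"
```

```text
the job is handed in; nothing more can be done
[-5.14107866e-03 -7.82288213e-01 -3.12979508e-04] None
```

The tube is up against the end stop with the flap closed onto it, and the job was handed in at about 10.4 s with the arm clear.

**What I did:** With the fingers 68 mm apart, the left fingertip pressed the lever down until the tip was at 24 mm, which is fully open. The right fingertip then pushed the tube along the lane under the flap. At the stop the arm did not move further while the push force rose to 19 N. I then commanded a back-off, let the lever up and moved away.

**Last checks:**
- **Flap:** both cameras show it resting on the tube.
- **Tube position:** its rear edge measures between x = -25.7 and -27.5 mm in the fixture frame, where -25 is right against the stop. That 1–2 mm matches the camera calibration error. The same readings put the tube about 4 mm too far right, which the lane rules out, so I relied on the force rise.
- **Nozzle and V-block:** neither changed between the before and after images. I did not measure the big tube or the disc separately, though the arm never went near them.
- **Contact:** the tool force was about zero before hand-in.

**What disagreed or stayed unsure:**
- The measured pose did not clearly show the back-off before the lever was released, so the right fingertip may still have been touching the tube as it rose. The tube did not shift visibly.
- The big dark hood-like object over the table seemed, from the two fixed cameras, to hang over the work. The wrist camera showed nothing there, and the arm touched nothing on the way.

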